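Fetch the calibration weight from behind the reagents

TASK

The balance is due for its check, and the large calibration weight stands in the low dark steel tray behind three reagent containers. Lift all three containers out and stand them upright on the black rubber mat, then set the large weight gently on the middle of the balance pan. Only after that put each container back upright on the very spot in the tray where it stood at the start, and leave the small weight where it is.

Things in the scene. Friction and masses are not known exactly. Their poses are not given: they have to be found in the camera images.
- tray: Fixed dark steel tray, 180 (x) by 320 (y) mm, floor 4 mm thick, rim 15 mm high. Origin: centre of its underside, on the bench; x points away from the robot. Front row, 30 mm before the centre: the three containers, 95 mm apart in any order; back row, 26 mm behind it: the two weights, 95 mm apart, either way round. A glass vial (22 mm across, 44 high) stands in each back corner.
- mat: Fixed flat black rubber mat, 290 (x) by 150 (y) by 4 mm thick, lying on the bench to one side of the tray, left or right. Origin: centre of its underside, on the bench; x is its long axis.
- pan: Round steel weighing pan, 120 mm across, flat, on top of a white bench balance (240 by 190 mm, case 55 mm high, pan 40 mm beyond the middle of the case), on the other side of the tray from the mat. Origin: centre of the pan's top face, 66 mm above the bench; z up. The pan gives on a spring, 0.4 mm per newton, to a stop at 5 mm.
- amber_jar: Loose round brown glass jar with a black screw cap, 122 mm high, 62 mm across; straight sides up to 90 mm. About 0.32 kg, closed and solid. Origin: centre of its underside; z up.
- square_bottle: Loose square white plastic bottle with a round blue cap, 112 mm high; body 54 by 54 mm with straight sides up to 90 mm, faces square to its x and y axes. About 0.26 kg. Origin: centre of its underside; z up.
- slim_bottle: Loose slim round white plastic bottle with a white cap, 104 mm high, 44 mm across; straight sides up to 84 mm. About 0.15 kg. Origin: centre of its underside; z up.
- large_weight: Loose steel calibration weight, the larger of two: a cylinder 40 mm across and 50 mm high with a knob 26 mm across on a short neck, 72 mm high in all. 0.5 kg. Origin: centre of its underside; z up. It must not be dropped or pressed onto the pan (contact force below 30 N).
- small_weight: Loose steel calibration weight, the smaller of two: a cylinder 28 mm across and 32 mm high with a knob 18 mm across, 54 mm high in all. 0.2 kg. Origin: centre of its underside; z up. It stays where it is.
Things that resemble listed ones, but are neither listed nor needed, are in the scene too. What is shaped like the square_bottle but yellow is not meant.

How it is judged:
On the way, in this order (a step that is already met when the one before it is completed fails the run):
1. all three containers stand upright on the mat at once, the large weight not yet moved (within 20 mm) (x of amber_jar in the frame of mat between -0.135 and 0.135 m and y of amber_jar in the frame of mat between -0.065 and 0.065 m and z of each of amber_jar, square_bottle, slim_bottle in the frame of mat below 0.01 m and angle between each of amber_jar, square_bottle, slim_bottle's own z axis and vertical below 0.1 rad and x of square_bottle in the frame of mat between -0.135 and 0.135 m and y of square_bottle in the frame of mat between -0.065 and 0.065 m and x of slim_bottle in the frame of mat between -0.135 and 0.135 m and y of slim_bottle in the frame of mat between -0.065 and 0.065 m and distance of large_weight from where it was at the start of the episode below 0.02 m), for 0.2 s.
2. the large weight stands on the middle of the pan, let go, the three containers still standing on the mat (horizontal distance between large_weight and pan below 0.015 m and z of large_weight in the frame of pan between -0.004 and 0.006 m and angle between large_weight's own z axis and vertical below 0.08 rad and linear speed of large_weight below 0.03 m/s and contact force between large_weight and the fingers below 0.2 N and x of amber_jar in the frame of mat between -0.135 and 0.135 m and y of amber_jar in the frame of mat between -0.065 and 0.065 m and z of each of amber_jar, square_bottle, slim_bottle in the frame of mat below 0.01 m and angle between each of amber_jar, square_bottle, slim_bottle's own z axis and vertical below 0.1 rad and x of square_bottle in the frame of mat between -0.135 and 0.135 m and y of square_bottle in the frame of mat between -0.065 and 0.065 m and x of slim_bottle in the frame of mat between -0.135 and 0.135 m and y of slim_bottle in the frame of mat between -0.065 and 0.065 m), for 0.3 s.
At the end, for the whole second after the job is handed in: The large weight stands upright, released and at rest on the pan, its centre within 15 mm of the pan's centre; each of the three containers stands upright (within 0.1 rad) and at rest in the tray within 15 mm of where it stood at the start; the small weight is within 15 mm of where it stood (horizontal distance between large_weight and pan below 0.015 m and z of large_weight in the frame of pan between -0.004 and 0.006 m and angle between large_weight's own z axis and vertical below 0.08 rad and linear speed of each of large_weight, amber_jar, square_bottle, slim_bottle below 0.03 m/s and contact force between large_weight and the fingers below 0.2 N and distance of each of small_weight, amber_jar, square_bottle, slim_bottle from where it was at the start of the episode below 0.015 m and angle between each of amber_jar, square_bottle, slim_bottle's own z axis and vertical below 0.1 rad); the robot touches nothing.
It fails at once if amber jar tipped over (leaning more than 0.6 rad) (angle between amber_jar's own z axis and vertical above 0.6 rad).
It fails at once if square bottle tipped over (leaning more than 0.6 rad) (angle between square_bottle's own z axis and vertical above 0.6 rad).
It fails at once if slim bottle tipped over (leaning more than 0.6 rad) (angle between slim_bottle's own z axis and vertical above 0.6 rad).
It fails at once if the large weight dropped or pressed hard onto the pan (over 30 N) (contact force between large_weight and pan above 30 N).
It fails at once if the small weight shifted by more than 15 mm (distance of small_weight from where it was at the start of the episode above 0.015 m).
It also fails if it takes over 149 s, if anything falls off the work surface, if the arm or the gripper's body presses on something with over 40 N, if the wrist force passes 120 N, or if a joint passes its speed limit or range.

ROBOT

A 7-joint arm with a two-finger parallel gripper is mounted at the origin on the work surface. World frame = base frame: x ahead of the robot, y to its left, z up, the work surface at z = 0. Lengths are in m, angles in rad, forces in N, time in s.
With the tool pointing down it reaches from about 0.35 to 0.9 m from the base axis. Payload 19.9 kg.
Tool frame: the origin (TCP) lies at the very end of the fingers, on their centre line; the grasp point (between the pads) lies arm.pinch_z behind it (arm.pinch_z is the distance from the TCP to the grasp point, in m); z points along the fingers, y is the line along which they close (so a half turn about z gives the same grasp; the last joint's range is limited). The gripper opens to 85 mm and grips with 20 to 120 N. Pads are 22 mm wide; open, the fingers measure 114 mm over their backs; the gripper's body (76 mm by 85 mm) begins 54 mm behind the grasp point. The pads swing forward as they close: fully open they stand 13 mm farther back than shut.
Start: joints at [-1.274, 0.417, -0.01, 1.614, 0.005, 1.111, -0.053], TCP at [0.208, 0.589, 0.231] pointing down, gripper open.
Joint ranges: [-2.81, 2.81], [-0.39, 2.02], [-1.27, 1.25], [0.06, 2.57], [-1.19, 4.33], [0.19, 2], [-2.82, 2.82]. Speed limits (rad/s): [1.89, 1.89, 2.39, 2.39, 3.01, 3.01, 3.01].

INTERFACE

Orientations are given as a unit quaternion [x, y, z, w].
In Python, from workcell import monitor, viewer, ticket, search_frame, place_of, arm gives the robot as it stands.
- The arm moves only by the tool arm_command, never from a script. Its argument "rows" is one flat list of numbers, 7 for each row, row after row: the opening, from -1 (shut) to 1 (fully open), then the shift along the world's x, y, z in m, then the turn, a rotation vector about the world's x, y, z in degrees. A call has 1 to 8 rows; each row shifts and turns the commanded pose from where the row before left it; what a row does not reach is not made up. A row lasts 1/12 s, in which the tool goes at most 41.7 mm and 7.16 degrees, less where a joint would pass 70% of its speed; a pose out of reach is approached as far as the arm can. A call with a gripper value outside its range is refused whole. The fingers move at their own pace and stop on an object; "grip_force" is the grip in N (left out, the last holds). Time passes only in rows, so rows that do not move let the fingers close. It gives the time, the measured TCP pose, the force, the opening and the grip force at its end, in the units of the state.
- monitor.get_state(): the state, without advancing time (a new reading comes with each control period).
- viewer.snapshot(name): name is "scene" or "top" or "wrist"; returns a dict with "img" (400x640x3 uint8, red, green, blue), "vfov" (degrees; the focal length in pixels is half the picture's height over the tangent of half this angle, whatever the lens; pixels are square), "cx", "cy" (the principal point, pixels), "rvec" (rotation vector, rad) and "tvec" (3), from world to camera coordinates, as OpenCV has them. Camera axes: x right, y down, z forward; pixel columns grow to the right and rows downward; lengths in m; the calibration is good to about 2 mm. A picture is of the moment at which its call begins. There is no depth.
- ticket.hand_in(): hands the job in; it is judged then, once.
Trained networks look in the newest picture that a camera, given by its name, has taken for a name from the list of things; names that differ only in an ending like _2 or _b are one class to them, and where a whole thing is asked for, a point or a joint stands for the part that bears it (a point fixed in the world has none). Each returns a list of dicts, best first, with "score" (0 to 1); they miss things now and then, are a little off and sometimes report something else, mostly with a low value. They report only what shows in the picture. A call takes as long as a camera call. They do not tell look-alikes from the thing itself.
- search_frame(name, camera): "rect" ([left, top, width, height] in pixels, round what is visible of it).
- place_of(name, camera): "at" ([column, row] in pixels: a listed point, or the origin of a listed thing).
The state is a dict: "time_s": time; "joints": joint angles; "qd": joint speeds; "joint_efforts": joint torques, N m; "ee_pos": TCP position; "ee_rot": TCP orientation; "force": force on the tool from outside, world axes, zero at the start; "moment": the same for the moment, N m; "finger_gap": opening from 0.0 (shut) to 1.0 (fully open); "grasp_force": force on a finger pad.
Only numpy, scipy, OpenCV 4.12 (cv2) and the standard library are available. Lean on these libraries where they do the work, as an engineer would, in place of code of your own. Each camera call takes 0.05 s, during which the arm holds its last target. There are 200 camera calls.

## Working session

There is one attempt and no reset: what is moved stays moved. The work goes in short steps, Python scripts to look and compute and a tool call to move; the robot and the scene stay as the last step left them, time stands still between calls to the robot, and variables do not carry over. Pictures are saved under pics/ and viewed, at most 14 in all, crops included, and the job is handed in when it is done.

Besides the shell and the picture viewer there is one more tool, called after "Emit:" by a JSON object that holds its "method" and its "body". arm_command: Moves the arm, as the interface text tells. Its arguments: {"type":"object","properties":{"rows":{"type":"array","items":{"type":"number"}},"grip_force":{"type":"number"}},"required":["rows"]}

```bash
mkdir -p pics; ls; cat > h.py <<'E'
import numpy as np, cv2
from workcell import monitor, viewer, ticket, search_frame, place_of, arm
def snap(n,f=None):
    s=viewer.snapshot(n)
    if f: cv2.imwrite('pics/'+f,cv2.cvtColor(s['img'],cv2.COLOR_RGB2BGR))
    return s
def cam(s):
    R=cv2.Rodrigues(np.array(s['rvec'],float))[0]; t=np.array(s['tvec'],float).ravel()
    return R,t,200/np.tan(np.radians(s['vfov'])/2)
def unproj(s,uv,z):
    R,t,f=cam(s); d=R.T@np.array([(uv[0]-s['cx'])/f,(uv[1]-s['cy'])/f,1]); c=-R.T@t
    return c+d*(z-c[2])/d[2]
def proj(s,p):
    R,t,f=cam(s); q=R@np.array(p,float)+t; return np.array([s['cx']+f*q[0]/q[2],s['cy']+f*q[1]/q[2]])
E
python3 - <<'E'
from h import *
print(arm.pinch_z, monitor.get_state())
for c in ('top','scene'):
    s=snap(c,c+'0.png'); R,t,f=cam(s); print(c,-R.T@t,f,s['cx'],s['cy'],R.round(2).tolist())
    for n in 'tray mat pan amber_jar square_bottle slim_bottle large_weight small_weight'.split():
        zz=dict(pan=.066,tray=0,mat=0).get(n,.004)
        print(n,[(np.round(d['at']),round(d['score'],2),unproj(s,d['at'],zz).round(3)[:2]) for d in place_of(n,c)[:3]],[(np.round(d['rect']),round(d['score'],2)) for d in search_frame(n,c)[:3]])
E
```

```text
pics
0.0187 {'time_s': 0.0, 'joints': array([-1.27351306,  0.41800529, -0.01032183,  1.61416948,  0.0046852 ,
        1.11065409, -0.05298922]), 'qd': array([-4.25147333e-04,  8.65377830e-04,  3.05666439e-04, -1.58566681e-03,
        1.23034057e-03, -2.30988557e-03,  9.97406030e-06]), 'joint_efforts': array([ 3.60694930e-04, -8.64456868e+01,  6.79015629e-01, -4.34892619e+01,
        1.90855953e-02,  7.44511199e-03, -3.37916720e-05]), 'ee_pos': array([0.20759619, 0.58916113, 0.23064259]), 'ee_rot': array([ 1.68568077e-01,  9.85689827e-01, -6.02256924e-04, -6.76961923e-05]), 'force': array([ 0.27524579, -0.35501212, -0.09041967]), 'moment': array([-0.03350235, -0.0068591 , -0.02859874]), 'grasp_force': 0.0, 'finger_gap': 0.9968614037561745}
top [0.47212323 0.01632143 0.96559999] 418.8028894496761 319.98162023811767 198.38246491933796 [[0.01, -1.0, 0.02], [-0.98, -0.01, -0.18], [0.18, -0.02, -0.98]]
tray [(array([305., 207.]), 0.79, array([0.624, 0.028]))] [(array([233., 167., 146.,  93.]), 0.64)]
mat [(array([467., 258.]), 0.81, array([ 0.511, -0.347]))] [(array([431., 196.,  70., 131.
[... 1583 characters left out ...]
rray([320., 204.]), 0.84, array([ 0.587, -0.078])), (array([256., 265.]), 0.8, array([0.819, 0.056]))] [(array([377., 157.,  24.,  47.]), 0.79), (array([305., 162.,  33.,  49.]), 0.66), (array([234., 214.,  38.,  60.]), 0.66)]
slim_bottle [(array([372., 246.]), 0.69, array([0.569, 0.121])), (array([316., 223.]), 0.65, array([ 0.638, -0.012]))] [(array([360., 201.,  24.,  52.]), 0.72), (array([329., 176.,  29.,  59.]), 0.22)]
large_weight [(array([316., 224.]), 0.92, array([ 0.639, -0.008]))] [(array([307., 197.,  17.,  32.]), 0.75)]
small_weight [(array([313., 222.]), 0.65, array([ 0.642, -0.019])), (array([334., 247.]), 0.48, array([0.645, 0.083]))] [(array([331., 220.,  15.,  24.]), 0.81)]
```

```bash
python3 - <<'E'
import cv2
a=cv2.imread('pics/top0.png')[80:330,100:520]; cv2.imwrite('pics/top0c.png',cv2.resize(a,(798,475),interpolation=cv2.INTER_CUBIC))
a=cv2.imread('pics/scene0.png')[130:330,220:520]; cv2.imwrite('pics/scene0c.png',cv2.resize(a,(798,532),interpolation=cv2.INTER_CUBIC))
E
```

```text
(no output)
```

View pics/top0c.png

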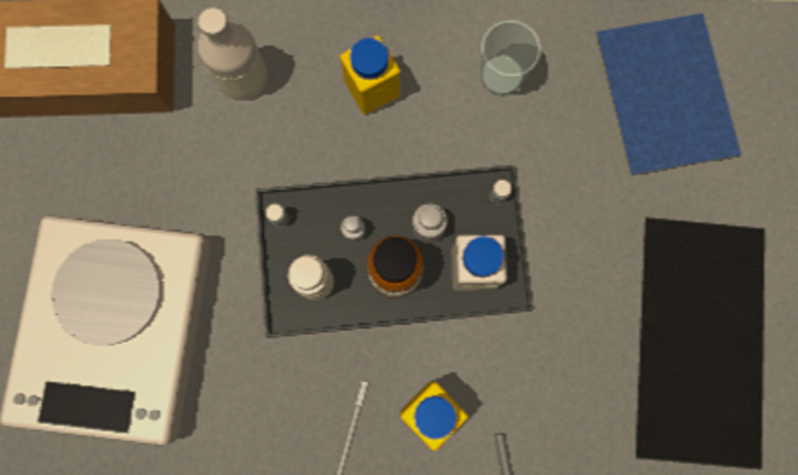

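View pics/scene0c.png

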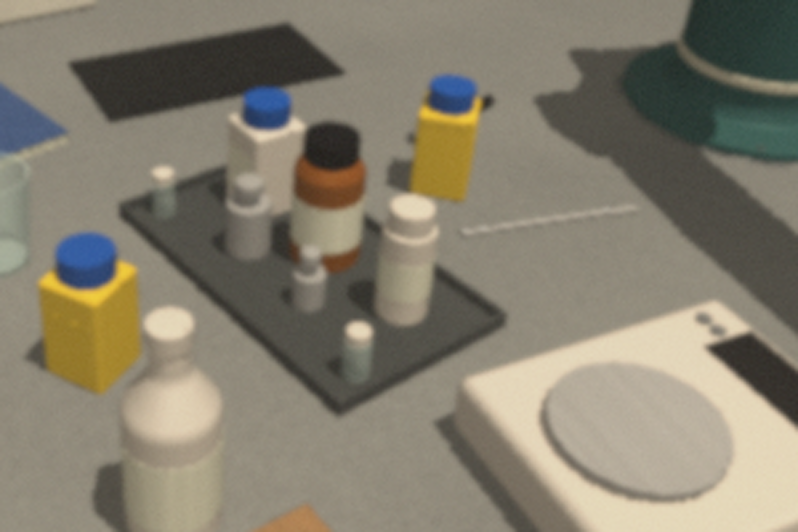

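The white square bottle at top (348,224) is the one in the tray. The yellow ones at (294,129) and (325,296) are look-alikes by colour. The black mat is at (467,258), and the blue cloth at (450,130) is not it. The pan is at (156,230). Next I fit the layout model to the pictures.

```bash
python3 - <<'E'
from h import *
from scipy.optimize import least_squares
import glob
obs={}
for c in ('top','scene'):
    s=snap(c); im=cv2.cvtColor(s['img'],cv2.COLOR_RGB2HSV)
    for n in 'tray pan amber_jar square_bottle slim_bottle large_weight small_weight'.split():
        zz=dict(pan=.066,tray=0).get(n,.004)
        for d in place_of(n,c)[:4]:
            print(c,n,round(d['score'],2),unproj(s,d['at'],zz).round(3)[:2])
    if c=='top':
        v=im[...,2]
        for nm,th,roi,z in(('tray',75,(160,90,220,180),.015),('mat',45,(420,180,90,160),.004)):
            x,y,w,h=roi; m=np.zeros_like(v); m[y:y+h,x:x+w]=(v[y:y+h,x:x+w]<th)*255
            m=cv2.morphologyEx(m,cv2.MORPH_OPEN,np.ones((3,3)))
            cs=max(cv2.findContours(m,0,2)[0],key=cv2.contourArea)
            pts=np.array([unproj(s,p[0]+0.0,z)[:2] for p in cs])*1000
            r=cv2.minAreaRect(pts.astype(np.float32)); print(nm,cv2.contourArea(cs),r)
            print(cv2.boxPoints(r).round())
        # pan ellipse from bounding box: low saturation grey vs warm case
        hs=im[195:275,115:195]; print(hs[35,::6,1],hs[35,::6,2])
E
```

```text
top tray 0.91 [0.614 0.022]
top pan 0.97 [0.556 0.348]
top amber_jar 0.85 [0.59  0.021]
top amber_jar 0.43 [0.574 0.111]
top square_bottle 0.92 [ 0.425 -0.024]
top square_bottle 0.84 [0.815 0.052]
top square_bottle 0.66 [ 0.591 -0.075]
top square_bottle 0.16 [0.588 0.026]
top slim_bottle 0.74 [0.566 0.111]
top large_weight 0.82 [ 0.642 -0.02 ]
top small_weight 0.73 [0.636 0.08 ]
top small_weight 0.47 [ 0.594 -0.072]
tray 6159.0 ((613.450439453125, 24.12933349609375), (178.31521606445312, 317.1700134277344), 6.335376262664795)
[[ 507.  172.]
 [ 542. -143.]
 [ 720. -124.]
 [ 685.  192.]]
mat 7785.5 ((509.98724365234375, -349.1432189941406), (146.89739990234375, 286.01165771484375), 85.45011138916016)
[[ 362. -411.]
 [ 647. -434.]
 [ 658. -287.]
 [ 373. -265.]]
[65 61 58 48 51 49 48 50 49 50 49 49 58 57] [203 224 210 190 191 192 193 195 194 193 198 199 226 225]
scene tray 0.65 [0.623 0.034]
scene pan 0.69 [0.563 0.352]
scene pan 0.15 [0.684 0.142]
scene amber_jar 0.95 [0.585 0.02 ]
scene square_bottle 0.88 [ 0.586 -0.082]
scene square_bottle 0.8 [ 0.423 -0.009]
scene square_bottle 0.68 [0.823 0.053]
scene square_bottle 0.18 [0.593 0.028]
scene slim_bottle 0.68 [0.573 0.116]
scene large_weight 0.7 [ 0.646 -0.011]
scene small_weight 0.52 [0.634 0.072]
```

Emit:
{"method": "arm_command", "body": {"rows": [1,0.019,-0.033,0,0,0,-3.2,1,0.019,-0.033,0,0,0,-3.2,1,0.019,-0.033,0,0,0,-3.2,1,0.019,-0.033,0,0,0,-3.2,1,0.019,-0.033,0,0,0,-3.2,1,0.019,-0.033,0,0,0,-3.2,1,0.019,-0.033,0,0,0,-3.2,1,0.019,-0.033,0,0,0,-3.2], "grip_force": 40}}

```text
time_s: 3.17
ee_pos: [0.3603, 0.3238, 0.2315]
ee_rot: [0.384, 0.923, 0.0, -0.0]
force: [0.9, 0.2, 1.1]
finger_gap: 0.995
grasp_force: 0.0
```

Emit:
{"method": "arm_command", "body": {"rows": [1,0.019,-0.033,0,0,0,-3.2,1,0.019,-0.033,0,0,0,-3.2,1,0.019,-0.033,0,0,0,-3.2,1,0.019,-0.033,0,0,0,-3.2,1,0.019,-0.033,0,0,0,-3.2,1,0.019,-0.033,0,0,0,-3.2,1,0.019,-0.033,0,0,0,-3.2,1,0.019,-0.033,0,0,0,-3.2]}}

```text
time_s: 3.83
ee_pos: [0.5124, 0.0597, 0.2316]
ee_rot: [0.579, 0.815, 0.0, 0.0]
force: [1.4, 0.2, -0.7]
finger_gap: 1.0
grasp_force: 0.0
```

Emit:
{"method": "arm_command", "body": {"rows": [1,0.019,-0.033,0,0,0,-3.2,1,0.019,-0.033,0,0,0,-3.2,1,0.019,-0.033,0,0,0,-3.2,1,0.019,-0.033,0,0,0,-3.2,1,0,0,0.015,0,0,0,1,0,0,0,0,0,0]}}

```text
time_s: 4.33
ee_pos: [0.5887, -0.0731, 0.2477]
ee_rot: [0.667, 0.745, 0.0, 0.001]
force: [0.4, -0.4, 0.4]
finger_gap: 1.001
grasp_force: 0.0
```

```bash
python3 - <<'E'
from h import *
st=monitor.get_state(); print(st['time_s'],st['ee_pos'],st['ee_rot'],st['joints'].round(2))
s=snap('wrist','w1.png'); 
for n in 'square_bottle amber_jar slim_bottle large_weight small_weight'.split():
    print(n,[(np.round(d['at']),round(d['score'],2),unproj(s,d['at'],.004).round(3)[:2]) for d in place_of(n,'wrist')[:3]])
E
```

```text
4.3333 [ 0.58872607 -0.07307997  0.2476968 ] [6.66717777e-01 7.45309576e-01 4.09425381e-05 1.01961510e-03] [-0.36  0.39  0.56  1.69 -0.22  1.12  0.37]
square_bottle [(array([515.,  84.]), 0.97, array([0.816, 0.059])), (array([325., 172.]), 0.83, array([ 0.597, -0.078])), (array([192., 116.]), 0.67, array([ 0.42 , -0.025]))]
amber_jar [(array([329.,  96.]), 0.95, array([0.59 , 0.019]))]
slim_bottle [(array([328.,   3.]), 0.61, array([0.577, 0.118]))]
large_weight [(array([367., 131.]), 0.74, array([ 0.644, -0.017])), (array([322., 168.]), 0.58, array([ 0.592, -0.073]))]
small_weight [(array([326., 168.]), 0.48, array([ 0.597, -0.071]))]
```

View pics/w1.png

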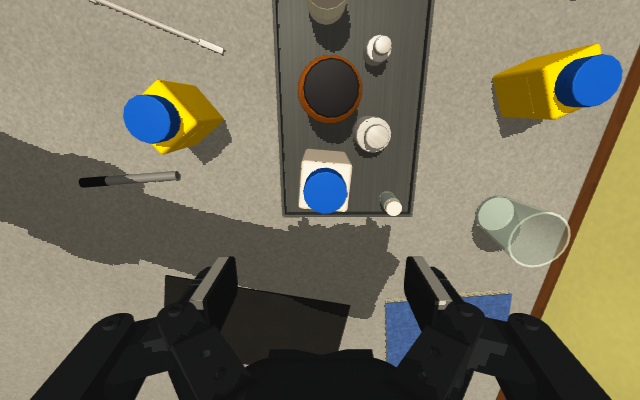

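The wrist picture shows the white bottle cap at (325,191), the jar cap at (330,89), the large weight at (373,133) and the small one at (378,48). All stand square in the tray, between the fingers' axis. I now refine the positions from the caps.

```bash
python3 - <<'E'
from h import *
s=snap('wrist'); im=s['img']; hsv=cv2.cvtColor(im,cv2.COLOR_RGB2HSV)
m=cv2.inRange(hsv,(100,120,60),(130,255,255)); m[:150]=0;m[220:]=0;m[:,:290]=0;m[:,360:]=0
p=cv2.findNonZero(m); c,r=cv2.minEnclosingCircle(p); M=cv2.moments(m,True); c2=(M['m10']/M['m00'],M['m01']/M['m00'])
print('sq cap',c,r,c2,unproj(s,c,.116))
print('jar cap',unproj(s,(330,89),.126)); print('lw knob',unproj(s,(374,133),.076),'sw knob',unproj(s,(380,47),.058))
t=viewer.snapshot('top')
for n,p in dict(sq=(.594,-.074,.116),jar=(.584,.021,.126),slim=(.573,.115,.108),lw=(.6446,-.0203,.076),sw=(.634,.074,.058)).items(): print(n,proj(s,p).round(),proj(t,p).round())
# square body yaw
g=cv2.inRange(hsv,(0,0,150),(40,90,255)); g[:140]=0;g[225:]=0;g[:,:290]=0;g[:,360:]=0
g|=m; k=max(cv2.findContours(g,0,2)[0],key=cv2.contourArea); print(cv2.minAreaRect(k))
E
```

```text
sq cap (325.9464416503906, 194.80357360839844) 23.007204055786133 (325.8436502871729, 194.87109125717933) [ 0.59381437 -0.07108205  0.116     ]
jar cap [0.58525846 0.02431082 0.126     ]
lw knob [ 0.63762396 -0.01012261  0.076     ] sw knob [0.63225799 0.07358024 0.058     ]
sq [326. 198.] [354. 214.]
jar [328.  93.] [308. 217.]
slim [329. -32.] [262. 223.]
lw [379. 144.] [327. 193.]
sw [382.  47.] [284. 198.]
((326.0901794433594, 185.5081787109375), (51.15270233154297, 63.646629333496094), 5.19442892074585)
```

Emit:
{"method": "arm_command", "body": {"rows": [1,0.005,0.001,-0.03,0,0,0,1,0,0,-0.038,0,0,0,1,0,0,-0.038,0,0,0,1,0,0,-0.038,0,0,0,1,0,0,-0.03,0,0,0,1,0,0,-0.019,0,0,0,1,0,0,0,0,0,0,1,0,0,0,0,0,0]}}

```text
time_s: 5.4
ee_pos: [0.5924, -0.0695, 0.0531]
ee_rot: [0.665, 0.747, -0.001, -0.0]
force: [0.4, 0.4, 0.6]
finger_gap: 1.0
grasp_force: 0.0
```

Emit:
{"method": "arm_command", "body": {"rows": [-1,0,0,0,0,0,0,-1,0,0,0,0,0,0,-1,0,0,0,0,0,0,-1,0,0,0,0,0,0,-1,0,0,0,0,0,0,-1,0,0,0,0,0,0], "grip_force": 45}}

```text
time_s: 5.9
ee_pos: [0.5936, -0.0695, 0.0551]
ee_rot: [0.665, 0.747, 0.001, 0.001]
force: [-3.7, 0.4, 13.3]
finger_gap: 0.646
grasp_force: 44.3
```

Emit:
{"method": "arm_command", "body": {"rows": [-1,0,0,0.02,0,0,0,-1,0,0,0.04,0,0,0,-1,0,0,0.04,0,0,0,-1,0,-0.02,0,0,0,0,-1,0.001,-0.035,0,0,0,0,-1,0.001,-0.036,0,0,0,0,-1,0.001,-0.036,0,0,0,0,-1,0.001,-0.036,0,0,0,0]}}

```text
time_s: 6.57
ee_pos: [0.5967, -0.2339, 0.1543]
ee_rot: [0.665, 0.747, 0.0, 0.0]
force: [1.0, 0.4, -1.8]
finger_gap: 0.639
grasp_force: 47.7
```

Emit:
{"method": "arm_command", "body": {"rows": [-1,0.002,-0.036,0,0,0,0,-1,0.002,-0.035,0,0,0,0,-1,0,-0.022,0,0,0,0,-1,0,0,-0.03,0,0,0,-1,0,0,-0.03,0,0,0,-1,0,0,-0.02,0,0,0,-1,0,0,-0.012,0,0,0,-1,0,0,0,0,0,0]}}

```text
time_s: 7.23
ee_pos: [0.5998, -0.3248, 0.0594]
ee_rot: [0.665, 0.747, -0.0, -0.001]
force: [-0.5, 0.4, -3.2]
finger_gap: 0.639
grasp_force: 47.6
```

```bash
python3 - <<'E'
from h import *
st=monitor.get_state(); print(st['ee_pos'],st['joints'].round(2),st['force'])
t=snap('scene','s2.png'); a=cv2.imread('pics/s2.png')[110:310,180:480]; cv2.imwrite('pics/s2c.png',cv2.resize(a,(600,400)))
E
```

```text
[ 0.59981995 -0.32480738  0.05939996] [ 0.13  0.76  0.48  1.59 -0.41  0.9   0.87] [-0.47374972  0.42620484 -3.24085183]
```

View pics/s2c.png

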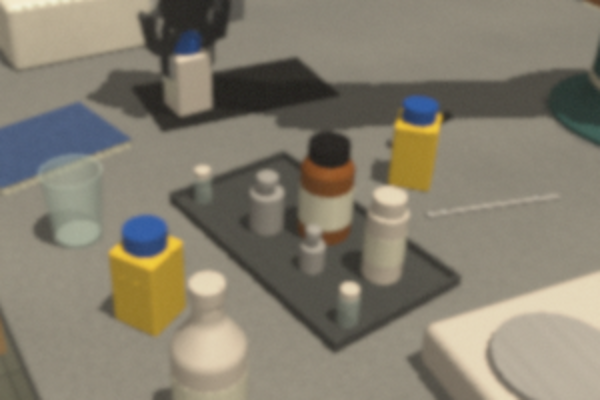

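Emit:
{"method": "arm_command", "body": {"rows": [-1,0,0,-0.002,0,0,0,-1,0,0,-0.001,0,0,0,-1,0,0,-0.001,0,0,0,-1,0,0,0,0,0,0]}}

```text
time_s: 7.62
ee_pos: [0.601, -0.3256, 0.058]
ee_rot: [0.665, 0.747, 0.0, 0.0]
force: [0.4, 0.1, -2.6]
finger_gap: 0.641
grasp_force: 47.6
```

Emit:
{"method": "arm_command", "body": {"rows": [1,0,0,0,0,0,0,1,0,0,0,0,0,0,1,0,0,0,0,0,0,1,0,0,0,0,0,0,1,0,0,0.04,0,0,0,1,0,0,0.04,0,0,0,1,0,0,0.04,0,0,0,1,0,0,0,0,0,0]}}

```text
time_s: 8.28
ee_pos: [0.6031, -0.3277, 0.1856]
ee_rot: [0.665, 0.746, 0.001, 0.005]
force: [0.5, -1.3, 1.1]
finger_gap: 1.003
grasp_force: 0.0
```

```bash
python3 - <<'E'
from h import *
st=monitor.get_state(); print(st['ee_pos'],st['force'])
for c in('top','scene'):
  s=snap(c); print([(round(d['score'],2),unproj(s,d['at'],.004).round(3)[:2]) for d in place_of('square_bottle',c)[:4]])
E
```

```text
[ 0.60310483 -0.32767143  0.18558466] [ 0.50703713 -1.3439162   1.0830933 ]
[(0.85, array([ 0.602, -0.321])), (0.85, array([0.817, 0.056])), (0.63, array([ 0.43 , -0.021]))]
[(0.68, array([ 0.601, -0.331])), (0.58, array([ 0.428, -0.017])), (0.58, array([0.819, 0.043]))]
```

Emit:
{"method": "arm_command", "body": {"rows": [1,-0.002,0.035,0,0,0,0,1,-0.002,0.035,0,0,0,0,1,-0.002,0.035,0,0,0,0,1,-0.002,0.035,0,0,0,0,1,-0.002,0.035,0,0,0,0,1,-0.002,0.035,0,0,0,0,1,-0.002,0.035,0,0,0,0,1,-0.002,0.035,0,0,0,0]}}

```text
time_s: 9.15
ee_pos: [0.5837, -0.0438, 0.1761]
ee_rot: [0.665, 0.747, -0.001, -0.001]
force: [0.7, -0.4, 0.2]
finger_gap: 0.997
grasp_force: 0.0
```

Emit:
{"method": "arm_command", "body": {"rows": [1,-0.001,0.035,0,0,0,0,1,-0.001,0.035,0,0,0,0,1,0,0,0,0,0,0,1,0,0,0,0,0,0,1,0,0,0,0,0,0]}}

```text
time_s: 9.57
ee_pos: [0.5823, 0.024, 0.1764]
ee_rot: [0.665, 0.747, -0.001, -0.0]
force: [0.5, -1.1, 0.9]
finger_gap: 1.001
grasp_force: 0.0
```

```bash
python3 - <<'E'
from h import *
st=monitor.get_state(); print(st['ee_pos'],st['ee_rot'])
s=snap('wrist','w3.png'); print([(round(d['score'],2),unproj(s,d['at'],.004).round(3)[:2]) for n in('amber_jar','large_weight') for d in place_of(n,'wrist')[:3]])
E
```

```text
[0.58226542 0.02404689 0.1763994 ] [ 6.65280311e-01  7.46593190e-01 -7.87265983e-04 -3.11599801e-04]
[(0.74, array([0.587, 0.021])), (0.72, array([ 0.645, -0.018]))]
```

View pics/w3.png

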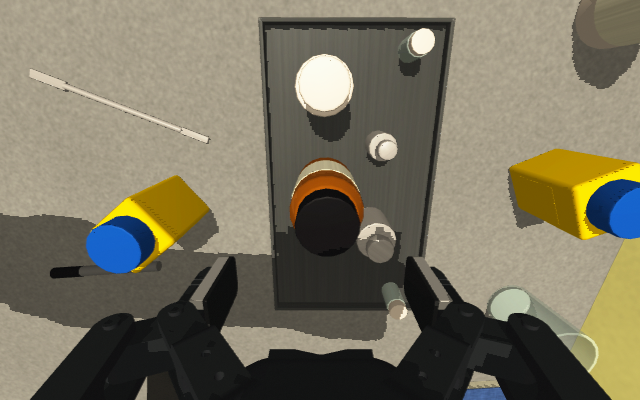

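The jar cap is at (327,220), centred between the fingers, with nothing in the fingers' way. I'm going down.

Emit:
{"method": "arm_command", "body": {"rows": [1,0.003,-0.001,-0.03,0,0,0,1,0,0,-0.035,0,0,0,1,0,0,-0.025,0,0,0,1,0,0,-0.015,0,0,0,1,0,0,-0.01,0,0,0,1,0,0,0,0,0,0,1,0,0,0,0,0,0]}}

```text
time_s: 10.3
ee_pos: [0.5859, 0.0228, 0.0626]
ee_rot: [0.666, 0.746, -0.0, 0.0]
force: [0.8, -0.5, 0.1]
finger_gap: 1.004
grasp_force: 0.0
```

Emit:
{"method": "arm_command", "body": {"rows": [-1,0,0,0,0,0,0,-1,0,0,0,0,0,0,-1,0,0,0,0,0,0,-1,0,0,0,0,0,0,-1,0,0,0,0,0,0,-1,0,0,0,0,0,0], "grip_force": 55}}

```text
time_s: 10.8
ee_pos: [0.5866, 0.0234, 0.0639]
ee_rot: [0.665, 0.747, 0.001, 0.001]
force: [-2.0, -1.3, 11.4]
finger_gap: 0.71
grasp_force: 56.6
```

Emit:
{"method": "arm_command", "body": {"rows": [-1,0,0,0.02,0,0,0,-1,0,0,0.04,0,0,0,-1,0,0,0.04,0,0,0,-1,0,-0.02,0,0,0,0,-1,0,-0.036,0,0,0,0,-1,0,-0.036,0,0,0,0,-1,0,-0.036,0,0,0,0,-1,-0.02,-0.036,0,0,0,0]}}

```text
time_s: 11.47
ee_pos: [0.5675, -0.1417, 0.1629]
ee_rot: [0.665, 0.747, 0.0, 0.001]
force: [0.4, -0.3, -4.3]
finger_gap: 0.71
grasp_force: 62.5
```

Emit:
{"method": "arm_command", "body": {"rows": [-1,-0.02,-0.036,0,0,0,0,-1,-0.02,-0.036,0,0,0,0,-1,-0.018,-0.036,0,0,0,0,-1,0,-0.036,0,0,0,0,-1,0,-0.036,0,0,0,0,-1,0,-0.036,0,0,0,0,-1,0,-0.022,0,0,0,0,-1,0,0,0,0,0,0]}}

```text
time_s: 12.13
ee_pos: [0.5059, -0.3839, 0.1629]
ee_rot: [0.667, 0.745, -0.001, 0.001]
force: [-0.7, -0.4, -3.7]
finger_gap: 0.707
grasp_force: 62.5
```

Emit:
{"method": "arm_command", "body": {"rows": [-1,0,0,-0.03,0,0,0,-1,0,0,-0.03,0,0,0,-1,0,0,-0.02,0,0,0,-1,0,0,-0.012,0,0,0,-1,0,0,-0.004,0,0,0,-1,0,0,0,0,0,0,-1,0,0,0,0,0,0]}}

```text
time_s: 12.72
ee_pos: [0.5082, -0.379, 0.0676]
ee_rot: [0.665, 0.747, 0.0, 0.001]
force: [-0.0, -0.7, -3.7]
finger_gap: 0.705
grasp_force: 62.4
```

Emit:
{"method": "arm_command", "body": {"rows": [-1,0,0,-0.002,0,0,0,-1,0,0,-0.002,0,0,0,-1,0,0,0,0,0,0,-1,0,0,0,0,0,0]}}

```text
time_s: 13.05
ee_pos: [0.5085, -0.3792, 0.064]
ee_rot: [0.665, 0.747, 0.0, 0.001]
force: [-0.6, 1.6, 10.1]
finger_gap: 0.706
grasp_force: 63.8
```

Emit:
{"method": "arm_command", "body": {"rows": [1,0,0,0,0,0,0,1,0,0,0,0,0,0,1,0,0,0,0,0,0,1,0,0,0,0,0,0,1,0,0,0.04,0,0,0,1,0,0,0.04,0,0,0,1,0,0,0.04,0,0,0,1,0,0,0,0,0,0]}}

```text
time_s: 13.72
ee_pos: [0.5097, -0.3809, 0.1899]
ee_rot: [0.666, 0.746, 0.001, 0.005]
force: [-0.2, -0.5, 1.2]
finger_gap: 0.999
grasp_force: 0.0
```

Emit:
{"method": "arm_command", "body": {"rows": [1,0.005,0.035,0,0,0,0,1,0.005,0.035,0,0,0,0,1,0.005,0.035,0,0,0,0,1,0.005,0.035,0,0,0,0,1,0.005,0.035,0,0,0,0,1,0.005,0.035,0,0,0,0,1,0.005,0.035,0,0,0,0,1,0.005,0.035,0,0,0,0]}}

```text
time_s: 14.38
ee_pos: [0.5477, -0.0968, 0.1824]
ee_rot: [0.665, 0.747, 0.0, 0.0]
force: [0.1, 0.4, 1.2]
finger_gap: 1.002
grasp_force: 0.0
```

Emit:
{"method": "arm_command", "body": {"rows": [1,0.005,0.035,0,0,0,0,1,0.005,0.035,0,0,0,0,1,0.005,0.035,0,0,0,0,1,0.005,0.035,0,0,0,0,1,0.004,0.036,0,0,0,0,1,0,0.036,0,0,0,0,1,0,0,0,0,0,0,1,0,0,0,0,0,0]}}

```text
time_s: 15.05
ee_pos: [0.5714, 0.1157, 0.182]
ee_rot: [0.664, 0.748, -0.0, -0.0]
force: [0.1, -0.6, 0.0]
finger_gap: 1.005
grasp_force: 0.0
```

```bash
python3 - <<'E'
from h import *
st=monitor.get_state(); print(st['ee_pos'],st['ee_rot'])
for c in('wrist','top','scene'):
  s=snap(c,'%s4.png'%c)
  for n in('slim_bottle','large_weight','amber_jar','square_bottle'): print(c,n,[(round(d['score'],2),unproj(s,d['at'],.004).round(3)[:2]) for d in place_of(n,c)[:3]])
E
```

```text
[0.57144379 0.11566217 0.18200432] [ 6.63912119e-01  7.47810575e-01 -4.17420331e-05 -2.02225953e-04]
wrist slim_bottle [(0.56, array([0.572, 0.12 ]))]
wrist large_weight [(0.75, array([ 0.646, -0.017]))]
wrist amber_jar []
wrist square_bottle [(0.96, array([ 0.423, -0.024])), (0.9, array([0.821, 0.056]))]
top slim_bottle []
top large_weight [(0.52, array([ 0.644, -0.021]))]
top amber_jar [(0.85, array([ 0.506, -0.381]))]
top square_bottle [(0.9, array([ 0.423, -0.023])), (0.89, array([0.817, 0.061])), (0.68, array([ 0.602, -0.329]))]
scene slim_bottle [(0.76, array([0.578, 0.115]))]
scene large_weight [(0.76, array([ 0.643, -0.006])), (0.24, array([0.636, 0.081]))]
scene amber_jar [(0.89, array([ 0.52 , -0.367]))]
scene square_bottle [(0.96, array([ 0.589, -0.356])), (0.76, array([0.823, 0.064])), (0.59, array([ 0.432, -0.009]))]
```

View pics/wrist4.png

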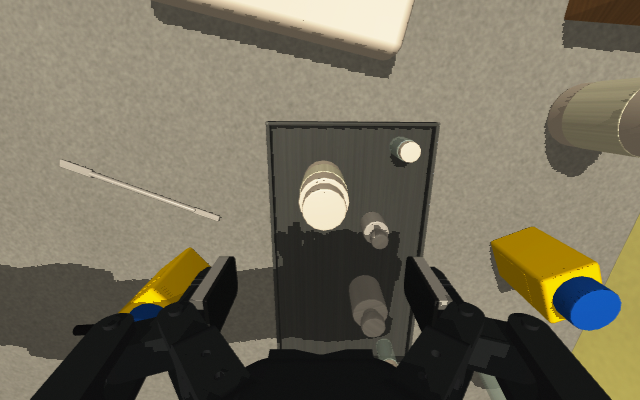

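The slim cap is at (324,209), centred, and the small weight at (375,230) is clear of the finger.

Emit:
{"method": "arm_command", "body": {"rows": [1,0.002,0.001,-0.035,0,0,0,1,0,0,-0.038,0,0,0,1,0,0,-0.03,0,0,0,1,0,0,-0.018,0,0,0,1,0,0,-0.01,0,0,0,1,0,0,0,0,0,0,1,0,0,0,0,0,0]}}

```text
time_s: 16.38
ee_pos: [0.5741, 0.1144, 0.0518]
ee_rot: [0.665, 0.747, 0.0, 0.0]
force: [0.3, 1.0, 0.6]
finger_gap: 0.997
grasp_force: 0.0
```

Emit:
{"method": "arm_command", "body": {"rows": [-1,0,0,0,0,0,0,-1,0,0,0,0,0,0,-1,0,0,0,0,0,0,-1,0,0,0,0,0,0,-1,0,0,0,0,0,0,-1,0,0,0,0,0,0,-1,0,0,0,0,0,0], "grip_force": 40}}

```text
time_s: 16.97
ee_pos: [0.5742, 0.1147, 0.0523]
ee_rot: [0.665, 0.747, 0.001, 0.0]
force: [-1.6, 0.5, 9.5]
finger_gap: 0.51
grasp_force: 39.3
```

Emit:
{"method": "arm_command", "body": {"rows": [-1,0,0,0.025,0,0,0,-1,0,0,0.04,0,0,0,-1,0,0,0.04,0,0,0,-1,0,-0.02,0,0,0,0,-1,0,-0.036,0,0,0,0,-1,0,-0.036,0,0,0,0,-1,0,-0.036,0,0,0,0,-1,0,-0.036,0,0,0,0]}}

```text
time_s: 17.63
ee_pos: [0.5735, -0.051, 0.1568]
ee_rot: [0.665, 0.747, 0.0, 0.0]
force: [0.1, -0.2, -1.7]
finger_gap: 0.501
grasp_force: 41.5
```

Emit:
{"method": "arm_command", "body": {"rows": [-1,0,-0.036,0,0,0,0,-1,0,-0.036,0,0,0,0,-1,0,-0.036,0,0,0,0,-1,-0.02,-0.031,0,0,0,0,-1,-0.03,-0.025,0,0,0,0,-1,-0.03,-0.025,0,0,0,0,-1,-0.03,-0.025,0,0,0,0,-1,-0.025,-0.025,0,0,0,0]}}

```text
time_s: 18.3
ee_pos: [0.4365, -0.2895, 0.1566]
ee_rot: [0.665, 0.746, 0.0, -0.0]
force: [-0.6, -1.3, -1.0]
finger_gap: 0.502
grasp_force: 41.5
```

Emit:
{"method": "arm_command", "body": {"rows": [-1,-0.016,-0.02,0,0,0,0,-1,0,0,0,0,0,0,-1,0,0,-0.03,0,0,0,-1,0,0,-0.03,0,0,0,-1,0,0,-0.025,0,0,0,-1,0,0,-0.012,0,0,0,-1,0,0,-0.005,0,0,0,-1,0,0,0,0,0,0]}}

```text
time_s: 18.97
ee_pos: [0.4226, -0.3086, 0.0541]
ee_rot: [0.665, 0.747, -0.0, -0.0]
force: [-0.5, 0.3, -1.9]
finger_gap: 0.503
grasp_force: 41.4
```

Emit:
{"method": "arm_command", "body": {"rows": [-1,0,0,-0.002,0,0,0,-1,0,0,0,0,0,0,-1,0,0,0,0,0,0,1,0,0,0,0,0,0,1,0,0,0,0,0,0,1,0,0,0,0,0,0,1,0,0,0,0,0,0,1,0,0,0,0,0,0]}}

```text
time_s: 19.63
ee_pos: [0.4228, -0.3086, 0.0524]
ee_rot: [0.665, 0.747, -0.0, 0.0]
force: [-0.5, -0.3, -0.5]
finger_gap: 0.998
grasp_force: 0.0
```

Emit:
{"method": "arm_command", "body": {"rows": [1,0,0,0.04,0,0,0,1,0,0,0.04,0,0,0,1,0,0,0.04,0,0,0,1,0.022,0.029,0,0,0,0,1,0.022,0.029,0,0,0,0,1,0.022,0.029,0,0,0,0,1,0.022,0.029,0,0,0,0,1,0.022,0.029,0,0,0,0]}}

```text
time_s: 20.3
ee_pos: [0.5336, -0.1619, 0.1725]
ee_rot: [0.665, 0.747, 0.0, 0.0]
force: [0.4, 0.2, 1.1]
finger_gap: 0.999
grasp_force: 0.0
```

Emit:
{"method": "arm_command", "body": {"rows": [1,0.022,0.029,0,0,0,0,1,0.022,0.029,0,0,0,0,1,0.022,0.029,0,0,0,0,1,0.022,0.029,0,0,0,0,1,0.022,0.029,0,0,0,0,1,0,0,0,0,0,0,1,0,0,0,0,0,0]}}

```text
time_s: 20.88
ee_pos: [0.6433, -0.0164, 0.1716]
ee_rot: [0.664, 0.748, -0.0, -0.0]
force: [0.1, -1.0, 0.1]
finger_gap: 0.998
grasp_force: 0.0
```

```bash
python3 - <<'E'
from h import *
st=monitor.get_state(); print(st['ee_pos'],st['ee_rot'])
for c in('wrist','top','scene'):
  s=snap(c,'%s5.png'%c)
  for n in('slim_bottle','large_weight','small_weight','amber_jar','square_bottle'): print(c,n,[(round(d['score'],2),unproj(s,d['at'],.004).round(3)[:2]) for d in place_of(n,c)[:3]])
a=cv2.resize(cv2.imread('pics/scene5.png')[90:320,190:520],(600,418)); b=cv2.resize(cv2.imread('pics/wrist5.png'),(600,375)); 
cv2.imwrite('pics/m5.png',cv2.resize(np.vstack([a,b]),(454,600)))
E
```

```text
[ 0.64327637 -0.01638667  0.17158354] [ 6.64077978e-01  7.47663229e-01 -2.59875768e-04 -2.58004152e-04]
wrist slim_bottle [(0.6, array([ 0.425, -0.303]))]
wrist large_weight [(0.59, array([ 0.647, -0.02 ]))]
wrist small_weight [(0.66, array([0.638, 0.068]))]
wrist amber_jar []
wrist square_bottle [(0.94, array([0.819, 0.056])), (0.87, array([ 0.423, -0.021]))]
top slim_bottle [(0.7, array([ 0.417, -0.306]))]
top large_weight []
top small_weight []
top amber_jar [(0.59, array([ 0.513, -0.377]))]
top square_bottle [(0.85, array([ 0.604, -0.323])), (0.66, array([0.821, 0.052]))]
scene slim_bottle [(0.48, array([ 0.407, -0.326]))]
scene large_weight [(0.57, array([ 0.638, -0.017]))]
scene small_weight [(0.53, array([0.639, 0.079]))]
scene amber_jar [(0.65, array([ 0.511, -0.368]))]
scene square_bottle [(0.93, array([ 0.409, -0.021])), (0.83, array([0.823, 0.055])), (0.67, array([ 0.588, -0.342]))]
```

View pics/m5.png

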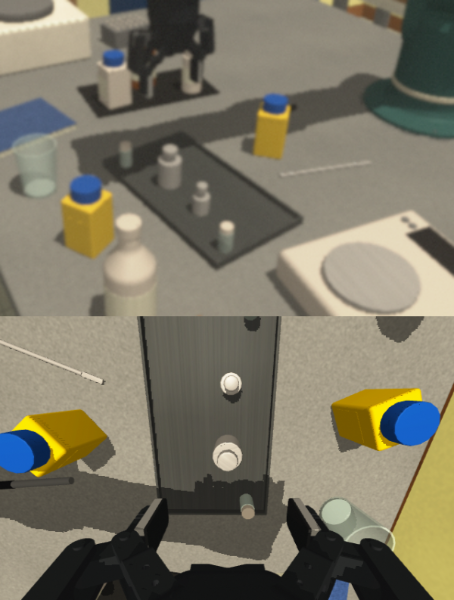

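Emit:
{"method": "arm_command", "body": {"rows": [1,0,-0.001,-0.035,0,0,0,1,0,0,-0.038,0,0,0,1,0,0,-0.035,0,0,0,1,0,0,-0.025,0,0,0,1,0,0,-0.012,0,0,0,1,0,0,-0.008,0,0,0,1,0,0,0,0,0,0,1,0,0,0,0,0,0]}}

```text
time_s: 22.45
ee_pos: [0.6434, -0.0197, 0.0204]
ee_rot: [0.665, 0.747, 0.0, 0.0]
force: [0.1, -0.1, 0.6]
finger_gap: 1.003
grasp_force: 0.0
```

Emit:
{"method": "arm_command", "body": {"rows": [-1,0,0,0,0,0,0,-1,0,0,0,0,0,0,-1,0,0,0,0,0,0,-1,0,0,0,0,0,0,-1,0,0,0,0,0,0,-1,0,0,0,0,0,0,-1,0,0,0,0,0,0], "grip_force": 70}}

```text
time_s: 23.03
ee_pos: [0.6432, -0.0194, 0.0203]
ee_rot: [0.665, 0.747, 0.0, 0.0]
force: [-2.6, 0.8, 11.4]
finger_gap: 0.448
grasp_force: 69.3
```

Emit:
{"method": "arm_command", "body": {"rows": [-1,0,0,0.015,0,0,0,-1,0,0,0.035,0,0,0,-1,0,0,0.04,0,0,0,-1,0,0,0.035,0,0,0,-1,-0.005,0.02,0,0,0,0,-1,-0.01,0.035,0,0,0,0,-1,-0.01,0.035,0,0,0,0,-1,-0.01,0.035,0,0,0,0]}}

```text
time_s: 23.7
ee_pos: [0.6068, 0.1066, 0.1452]
ee_rot: [0.666, 0.746, 0.0, -0.0]
force: [1.2, 1.2, -3.9]
finger_gap: 0.449
grasp_force: 72.2
```

Emit:
{"method": "arm_command", "body": {"rows": [-1,-0.01,0.035,0,0,0,0,-1,-0.01,0.03,0,0,0,0,-1,0,0,0,0,0,0,-1,0,0,0,0,0,0]}}

```text
time_s: 24.03
ee_pos: [0.5868, 0.1726, 0.1448]
ee_rot: [0.664, 0.748, 0.0, -0.0]
force: [0.5, -0.5, -5.6]
finger_gap: 0.448
grasp_force: 72.0
```

```bash
python3 - <<'E'
from h import *
st=monitor.get_state(); print(st['ee_pos'],st['ee_rot'],st['force'])
for c in('wrist','top'):
  s=snap(c,'%s6.png'%c)
  print(c,[(round(d['score'],2),np.round(d['at']),unproj(s,d['at'],.066).round(3)[:2]) for d in place_of('pan',c)[:3]],[(d['score'],np.round(d['rect'])) for d in search_frame('pan',c)[:2]])
E
```

```text
[0.58678163 0.17263044 0.14478878] [ 6.63944441e-01  7.47781811e-01  2.83292040e-05 -3.76130073e-04] [ 0.53434228 -0.52103206 -5.56089028]
wrist [] [(0.81, array([223.,   2., 159.,  50.]))]
top [] []
```

View pics/wrist6.png

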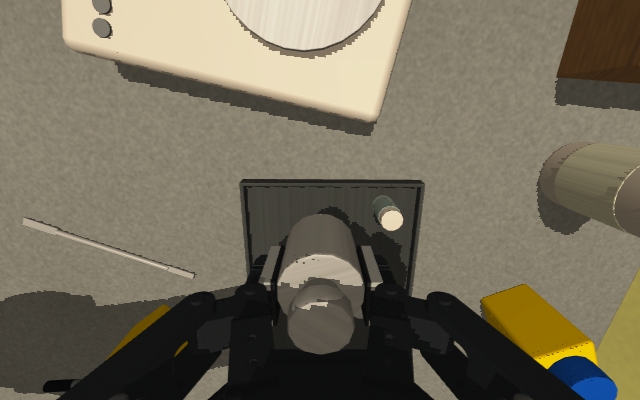

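The weight is held upright at (320,290). The pan's near edge shows at (303,52). I fit the pan circle from the first top picture and this one.

```bash
python3 - <<'E'
from h import *
from scipy.optimize import least_squares
def fit(s,file,roi,smax,z=.066):
    im=cv2.cvtColor(cv2.imread('pics/'+file),cv2.COLOR_BGR2LAB).astype(int); 
    x,y,w,h=roi; b=cv2.GaussianBlur(im[y:y+h,x:x+w,2].astype(np.uint8),(3,3),0)
    th,m=cv2.threshold(b,0,255,cv2.THRESH_OTSU+cv2.THRESH_BINARY_INV)
    return th,m
t=snap('top'); w=snap('wrist')
th,m=fit(t,'top0.png',(122,198,68,76),0)
m=cv2.morphologyEx(m,cv2.MORPH_OPEN,np.ones((5,5)))
for k in sorted(cv2.findContours(m,0,1)[0],key=cv2.contourArea)[-2:]:
    k=k.reshape(-1,2)+[122,198]; print('bbox',cv2.boundingRect(k.astype(np.int32)),cv2.contourArea(k.astype(np.int32)))
    P=np.array([unproj(t,q,.066)[:2] for q in k])
    r=least_squares(lambda v:np.hypot(*(P-v[:2]).T)-v[2],[.555,.348,.06],loss='soft_l1',f_scale=.002); print('top',r.x)
P=np.array([unproj(w,q,.066)[:2] for q in((222,0),(240,26),(265,44),(303,52),(340,43),(366,26),(386,0))])
for z0 in(.06,):
    r=least_squares(lambda v:np.hypot(*(P-v[:2]).T)-z0,[.555,.348]); print('wrist',r.x,r.fun)
E
```

```text
bbox (173, 198, 17, 4) 40.5
top [0.31801456 0.30702792 0.3098802 ]
bbox (127, 206, 59, 55) 2522.5
top [0.55402108 0.34327829 0.06016819]
wrist [0.55779501 0.34117111] [ 7.18178556e-06  7.53236933e-04  3.88847043e-04 -7.29297605e-04
 -9.17589230e-04  2.64059694e-04  1.00824070e-03]
```

Emit:
{"method": "arm_command", "body": {"rows": [-1,-0.003,0.02,0,0,0,0,-1,-0.007,0.034,0,0,0,0,-1,-0.007,0.034,0,0,0,0,-1,-0.007,0.034,0,0,0,0,-1,-0.005,0.034,0,0,0,0,-1,-0.002,0.014,0,0,0,0,-1,0,0,0,0,0,0,-1,0,0,0,0,0,0]}}

```text
time_s: 25.1
ee_pos: [0.5565, 0.341, 0.144]
ee_rot: [0.665, 0.747, -0.0, 0.0]
force: [0.4, -1.0, -5.2]
finger_gap: 0.45
grasp_force: 72.0
```

Emit:
{"method": "arm_command", "body": {"rows": [-1,0,0,-0.015,0,0,0,-1,0,0,-0.018,0,0,0,-1,0,0,-0.012,0,0,0,-1,0,0,-0.006,0,0,0,-1,0,0,-0.003,0,0,0,-1,0,0,0,0,0,0,-1,0,0,0,0,0,0]}}

```text
time_s: 25.68
ee_pos: [0.5571, 0.3403, 0.0909]
ee_rot: [0.665, 0.746, 0.0, 0.0]
force: [0.9, -0.9, -4.3]
finger_gap: 0.451
grasp_force: 72.0
```

```bash
python3 - <<'E'
from h import *
st=monitor.get_state(); print(st['ee_pos'],st['ee_rot'],st['force'])
s=snap('wrist','w7.png'); 
for c in('scene','top'):
  s=snap(c,c+'7.png'); print(proj(s,(.556,.343,.066)))
  for n,z in(('pan',.066),('large_weight',.073)): print(c,n,[(round(d['score'],2),np.round(d['at']),unproj(s,d['at'],z).round(3)[:2]) for d in place_of(n,c)[:2]])
a=cv2.resize(cv2.imread('pics/scene7.png')[200:340,370:560],(570,420)); cv2.imwrite('pics/m7.png',a)
E
```

```text
[0.55714777 0.34031009 0.09086381] [6.65465692e-01 7.46428388e-01 2.47061001e-04 1.10103250e-04] [ 0.91453559 -0.89095765 -4.25709418]
[457.38870814 287.29087135]
scene pan [(0.6, array([462., 291.]), array([0.555, 0.354]))]
scene large_weight [(0.87, array([460., 283.]), array([0.551, 0.341]))]
[156.63903076 231.93141816]
top pan [(0.86, array([155., 230.]), array([0.56 , 0.348])), (0.74, array([305., 210.]), array([0.609, 0.028]))]
top large_weight [(0.58, array([154., 228.]), array([0.563, 0.346]))]
```

View pics/m7.png

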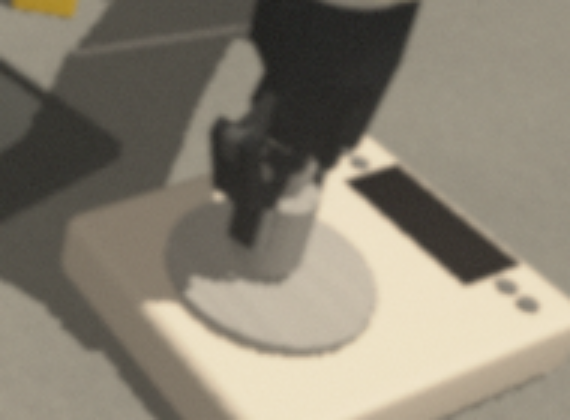

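The weight stands above the pan, its base at about (275,265) in the crop and the pan centre at (270,265). I lower it gently.

Emit:
{"method": "arm_command", "body": {"rows": [-1,0,0.003,-0.002,0,0,0,-1,0,0,-0.002,0,0,0,-1,0,0,-0.001,0,0,0,-1,0,0,-0.001,0,0,0,-1,0,0,-0.001,0,0,0,-1,0,0,0,0,0,0,-1,0,0,0,0,0,0]}}

```text
time_s: 26.62
ee_pos: [0.5567, 0.3434, 0.0832]
ee_rot: [0.665, 0.747, -0.0, -0.0]
force: [0.4, 0.5, -5.6]
finger_gap: 0.447
grasp_force: 72.0
```

Emit:
{"method": "arm_command", "body": {"rows": [-1,0,0,-0.001,0,0,0,-1,0,0,0,0,0,0,-1,0,0,0,0,0,0]}}

```text
time_s: 26.87
ee_pos: [0.5567, 0.3435, 0.0823]
ee_rot: [0.665, 0.747, -0.0, -0.0]
force: [-0.4, -0.1, -4.9]
finger_gap: 0.45
grasp_force: 72.0
```

Emit:
{"method": "arm_command", "body": {"rows": [-1,0,0,-0.001,0,0,0,-1,0,0,0,0,0,0,-1,0,0,0,0,0,0]}}

```text
time_s: 27.12
ee_pos: [0.5568, 0.3435, 0.0813]
ee_rot: [0.665, 0.747, 0.0, 0.0]
force: [0.1, 0.0, -2.7]
finger_gap: 0.448
grasp_force: 72.0
```

Emit:
{"method": "arm_command", "body": {"rows": [-1,0,0,-0.001,0,0,0,-1,0,0,0,0,0,0,-1,0,0,0,0,0,0]}}

```text
time_s: 27.37
ee_pos: [0.5568, 0.3435, 0.0804]
ee_rot: [0.665, 0.747, 0.0, 0.0]
force: [0.4, 0.7, -0.2]
finger_gap: 0.45
grasp_force: 71.9
```

The pan carries the weight, so I release it.

Emit:
{"method": "arm_command", "body": {"rows": [0.3,0,0,0,0,0,0,1,0,0,0,0,0,0,1,0,0,0,0,0,0,1,0,0,0,0,0,0,1,0,0,0,0,0,0,1,0,0,0,0,0,0,1,0,0,0,0,0,0,1,0,0,0,0,0,0]}}

```text
time_s: 28.03
ee_pos: [0.5567, 0.3435, 0.0803]
ee_rot: [0.665, 0.747, -0.0, 0.0]
force: [0.6, 0.9, 0.2]
finger_gap: 1.002
grasp_force: 0.0
```

Emit:
{"method": "arm_command", "body": {"rows": [1,0,0,0.02,0,0,0,1,0,0,0.035,0,0,0,1,0,0,0.035,0,0,0,1,0,0,0.03,0,0,0,1,0,0,0,0,0,0,1,0,0,0,0,0,0]}}

```text
time_s: 28.53
ee_pos: [0.5574, 0.3439, 0.202]
ee_rot: [0.665, 0.747, 0.002, 0.0]
force: [-0.2, -0.5, -1.3]
finger_gap: 0.997
grasp_force: 0.0
```

```bash
python3 - <<'E'
from h import *
st=monitor.get_state(); print(st['ee_pos'],st['force'])
s=snap('wrist','wrist8.png');s=snap('scene','scene8.png')
for n,z in(('pan',.066),('large_weight',.064),('slim_bottle',.004),('amber_jar',.004),('square_bottle',.004)): print(n,[(round(d['score'],2),np.round(d['at']),unproj(s,d['at'],z).round(3)[:2]) for d in place_of(n,'scene')[:3]])
a=cv2.resize(cv2.imread('pics/scene8.png')[110:330,230:560],(780,520)); cv2.imwrite('pics/m8.png',a)
E
```

```text
[0.55735031 0.34388197 0.20203565] [-0.24780675 -0.54133244 -1.33000977]
pan [(0.97, array([458., 290.]), array([0.56 , 0.349]))]
large_weight [(0.75, array([462., 290.]), array([0.553, 0.351]))]
slim_bottle [(0.73, array([330., 155.]), array([ 0.42 , -0.302]))]
amber_jar [(0.67, array([292., 151.]), array([ 0.511, -0.38 ]))]
square_bottle [(0.83, array([273., 160.]), array([ 0.589, -0.354])), (0.77, array([257., 264.]), array([0.817, 0.053])), (0.73, array([387., 200.]), array([ 0.424, -0.011]))]
```

View pics/m8.png

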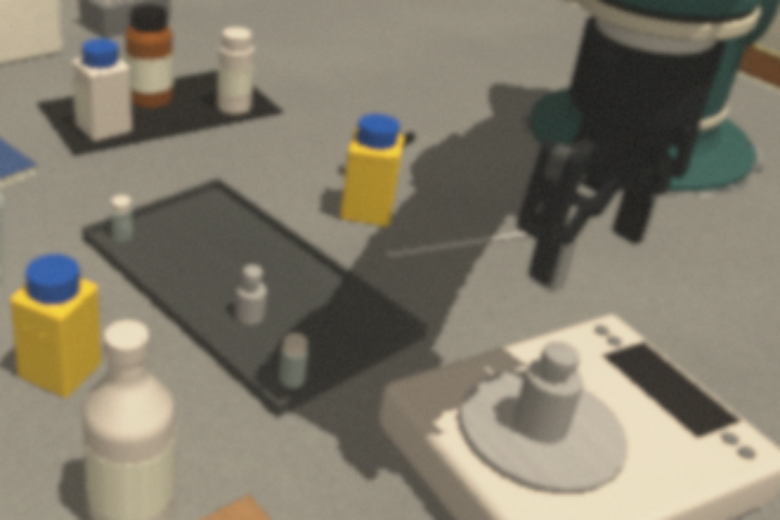

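The weight stands upright on the middle of the pan, base at (547,425) in the crop. All three containers stand on the mat and the small weight is untouched at (252,295). Now the slim bottle goes back first.

Emit:
{"method": "arm_command", "body": {"rows": [1,-0.004,-0.025,0,0,0,0,1,-0.008,-0.037,0,0,0,0,1,-0.008,-0.037,0,0,0,0,1,-0.008,-0.037,0,0,0,0,1,-0.008,-0.037,0,0,0,0,1,-0.008,-0.037,0,0,0,0,1,-0.008,-0.037,0,0,0,0,1,-0.008,-0.037,0,0,0,0]}}

```text
time_s: 29.55
ee_pos: [0.4959, 0.0578, 0.2001]
ee_rot: [0.665, 0.747, -0.0, -0.0]
force: [0.7, -0.3, -0.2]
finger_gap: 1.002
grasp_force: 0.0
```

Emit:
{"method": "arm_command", "body": {"rows": [1,-0.008,-0.037,0,0,0,0,1,-0.008,-0.037,0,0,0,0,1,-0.008,-0.037,0,0,0,0,1,-0.008,-0.037,0,0,0,0,1,-0.008,-0.037,0,0,0,0,1,-0.008,-0.037,0,0,0,0,1,-0.008,-0.037,0,0,0,0,1,-0.008,-0.037,0,0,0,0]}}

```text
time_s: 30.22
ee_pos: [0.4319, -0.2382, 0.2002]
ee_rot: [0.665, 0.747, 0.0, -0.0]
force: [2.1, -0.7, 0.5]
finger_gap: 1.003
grasp_force: 0.0
```

Emit:
{"method": "arm_command", "body": {"rows": [1,-0.008,-0.037,0,0,0,0,1,-0.006,-0.037,0,0,0,0,1,0,0,0,0,0,0,1,0,0,0,0,0,0,1,0,0,0,0,0,0]}}

```text
time_s: 30.63
ee_pos: [0.4186, -0.3102, 0.1999]
ee_rot: [0.665, 0.746, -0.0, -0.0]
force: [0.1, 0.2, -0.0]
finger_gap: 0.999
grasp_force: 0.0
```

Emit:
{"method": "arm_command", "body": {"rows": [1,0.004,0.0015,-0.03,0,0,0,1,0,0,-0.038,0,0,0,1,0,0,-0.038,0,0,0,1,0,0,-0.025,0,0,0,1,0,0,-0.0165,0,0,0,1,0,0,0,0,0,0,1,0,0,0,0,0,0]}}

```text
time_s: 31.22
ee_pos: [0.4229, -0.308, 0.0527]
ee_rot: [0.665, 0.747, -0.0, -0.001]
force: [0.6, -0.2, 0.3]
finger_gap: 1.001
grasp_force: 0.0
```

Emit:
{"method": "arm_command", "body": {"rows": [-1,0,0,0,0,0,0,-1,0,0,0,0,0,0,-1,0,0,0,0,0,0,-1,0,0,0,0,0,0,-1,0,0,0,0,0,0,-1,0,0,0,0,0,0,-1,0,0,0,0,0,0], "grip_force": 40}}

```text
time_s: 31.8
ee_pos: [0.4234, -0.3092, 0.0538]
ee_rot: [0.665, 0.747, 0.0, 0.001]
force: [-1.6, 2.4, 12.4]
finger_gap: 0.506
grasp_force: 38.9
```

Emit:
{"method": "arm_command", "body": {"rows": [-1,0,0,0.025,0,0,0,-1,0,0,0.04,0,0,0,-1,0,0,0.04,0,0,0,-1,0.016,0.02,0,0,0,0,-1,0.025,0.025,0,0,0,0,-1,0.03,0.025,0,0,0,0,-1,0.03,0.025,0,0,0,0,-1,0.03,0.025,0,0,0,0]}}

```text
time_s: 32.47
ee_pos: [0.555, -0.1873, 0.1585]
ee_rot: [0.665, 0.747, 0.0, 0.0]
force: [1.1, -0.9, -1.4]
finger_gap: 0.502
grasp_force: 41.6
```

Emit:
{"method": "arm_command", "body": {"rows": [-1,0.02,0.031,0,0,0,0,-1,0,0.036,0,0,0,0,-1,0,0.036,0,0,0,0,-1,0,0.036,0,0,0,0,-1,0,0.036,0,0,0,0,-1,0,0.036,0,0,0,0,-1,0,0.036,0,0,0,0,-1,0,0.036,0,0,0,0]}}

```text
time_s: 33.13
ee_pos: [0.5734, 0.0959, 0.1583]
ee_rot: [0.665, 0.747, 0.0, 0.0]
force: [0.9, 0.4, -2.1]
finger_gap: 0.503
grasp_force: 41.6
```

Emit:
{"method": "arm_command", "body": {"rows": [-1,0,0.02,0,0,0,0,-1,0,0,0,0,0,0,-1,0,0,-0.03,0,0,0,-1,0,0,-0.03,0,0,0,-1,0,0,-0.025,0,0,0,-1,0,0,-0.012,0,0,0,-1,0,0,0,0,0,0,-1,0,0,0,0,0,0]}}

```text
time_s: 33.8
ee_pos: [0.574, 0.1135, 0.0615]
ee_rot: [0.666, 0.746, -0.0, 0.0]
force: [0.8, 0.3, -0.6]
finger_gap: 0.505
grasp_force: 41.5
```

Emit:
{"method": "arm_command", "body": {"rows": [-1,0,0.001,-0.004,0,0,0,-1,0,0,-0.002,0,0,0,-1,0,0,-0.001,0,0,0,-1,0,0,0,0,0,0,-1,0,0,0,0,0,0]}}

```text
time_s: 34.22
ee_pos: [0.5739, 0.115, 0.0541]
ee_rot: [0.665, 0.747, 0.0, 0.0]
force: [0.6, -0.7, -1.2]
finger_gap: 0.501
grasp_force: 41.5
```

Emit:
{"method": "arm_command", "body": {"rows": [-1,0,0,-0.001,0,0,0,-1,0,0,0,0,0,0,1,0,0,0,0,0,0,1,0,0,0,0,0,0,1,0,0,0,0,0,0,1,0,0,0,0,0,0,1,0,0,0,0,0,0]}}

```text
time_s: 34.8
ee_pos: [0.5737, 0.115, 0.0527]
ee_rot: [0.665, 0.747, -0.0, -0.0]
force: [0.3, -0.3, -0.5]
finger_gap: 1.002
grasp_force: 0.0
```

Emit:
{"method": "arm_command", "body": {"rows": [1,0,0,0.03,0,0,0,1,0,0,0.035,0,0,0,1,0,0,0.035,0,0,0,1,0,0,0.03,0,0,0,1,0,-0.02,0,0,0,0,1,-0.005,-0.036,0,0,0,0,1,-0.005,-0.036,0,0,0,0,1,-0.005,-0.036,0,0,0,0]}}

```text
time_s: 35.47
ee_pos: [0.5583, -0.0142, 0.1829]
ee_rot: [0.665, 0.747, 0.0, 0.0]
force: [0.6, -0.8, -0.7]
finger_gap: 0.996
grasp_force: 0.0
```

```bash
python3 - <<'E'
from h import *
st=monitor.get_state(); print(st['ee_pos'],st['force'])
for c in ('top','scene'):
  s=snap(c,c+'9.png')
  for n in('slim_bottle','small_weight','amber_jar'): print(c,n,[(round(d['score'],2),unproj(s,d['at'],.004).round(3)[:2]) for d in place_of(n,c)[:2]])
E
```

```text
[ 0.55829868 -0.01423951  0.18292447] [ 0.59013559 -0.81094149 -0.65721224]
top slim_bottle [(0.94, array([0.567, 0.122]))]
top small_weight [(0.7, array([ 0.511, -0.335]))]
top amber_jar [(0.98, array([ 0.51, -0.38]))]
scene slim_bottle [(0.62, array([0.563, 0.107]))]
scene small_weight [(0.79, array([0.633, 0.078]))]
scene amber_jar [(0.56, array([ 0.505, -0.371]))]
```

Emit:
{"method": "arm_command", "body": {"rows": [1,-0.005,-0.036,0,0,0,0,1,-0.005,-0.036,0,0,0,0,1,-0.005,-0.036,0,0,0,0,1,-0.005,-0.036,0,0,0,0,1,-0.005,-0.036,0,0,0,0,1,-0.005,-0.036,0,0,0,0,1,-0.005,-0.036,0,0,0,0,1,-0.005,-0.036,0,0,0,0]}}

```text
time_s: 36.53
ee_pos: [0.5188, -0.3019, 0.1827]
ee_rot: [0.665, 0.747, 0.0, -0.0]
force: [1.6, 0.5, 0.3]
finger_gap: 0.997
grasp_force: 0.0
```

Emit:
{"method": "arm_command", "body": {"rows": [1,-0.005,-0.036,0,0,0,0,1,-0.004,-0.036,0,0,0,0,1,0,0,0,0,0,0,1,0,0,0,0,0,0,1,0,0,0,0,0,0]}}

```text
time_s: 36.95
ee_pos: [0.5102, -0.3721, 0.1823]
ee_rot: [0.665, 0.747, 0.0, -0.0]
force: [0.6, 1.0, -0.3]
finger_gap: 1.002
grasp_force: 0.0
```

Emit:
{"method": "arm_command", "body": {"rows": [1,-0.0015,-0.007,-0.02,0,0,0,1,0,0,-0.035,0,0,0,1,0,0,-0.03,0,0,0,1,0,0,-0.02,0,0,0,1,0,0,-0.013,0,0,0,1,0,0,0,0,0,0,1,0,0,0,0,0,0]}}

```text
time_s: 37.53
ee_pos: [0.5088, -0.3794, 0.0652]
ee_rot: [0.665, 0.747, -0.0, -0.0]
force: [0.3, 0.6, 1.3]
finger_gap: 0.996
grasp_force: 0.0
```

Emit:
{"method": "arm_command", "body": {"rows": [-1,0,0,0,0,0,0,-1,0,0,0,0,0,0,-1,0,0,0,0,0,0,-1,0,0,0,0,0,0,-1,0,0,0,0,0,0,-1,0,0,0,0,0,0], "grip_force": 55}}

```text
time_s: 38.03
ee_pos: [0.5091, -0.3805, 0.0667]
ee_rot: [0.665, 0.747, 0.0, 0.001]
force: [-1.0, 2.1, 12.9]
finger_gap: 0.703
grasp_force: 57.0
```

Emit:
{"method": "arm_command", "body": {"rows": [-1,0,0,0.02,0,0,0,-1,0,0,0.04,0,0,0,-1,0,0,0.04,0,0,0,-1,0,0.022,0,0,0,0,-1,0,0.036,0,0,0,0,-1,0,0.036,0,0,0,0,-1,0,0.036,0,0,0,0,-1,0.018,0.036,0,0,0,0]}}

```text
time_s: 38.7
ee_pos: [0.5238, -0.2132, 0.1655]
ee_rot: [0.666, 0.746, 0.0, -0.0]
force: [1.0, -1.7, -3.4]
finger_gap: 0.705
grasp_force: 62.4
```

Emit:
{"method": "arm_command", "body": {"rows": [-1,0.02,0.036,0,0,0,0,-1,0.02,0.036,0,0,0,0,-1,0.0195,0.036,0,0,0,0,-1,0,0.036,0,0,0,0,-1,0,0.036,0,0,0,0,-1,0,0.036,0,0,0,0,-1,0,0.021,0,0,0,0,-1,0,0,0,0,0,0]}}

```text
time_s: 39.37
ee_pos: [0.5857, 0.0291, 0.165]
ee_rot: [0.663, 0.749, 0.001, -0.001]
force: [0.6, 0.5, -3.0]
finger_gap: 0.707
grasp_force: 62.5
```

Emit:
{"method": "arm_command", "body": {"rows": [-1,0,0,-0.03,0,0,0,-1,0,0,-0.03,0,0,0,-1,0,0,-0.02,0,0,0,-1,0,0,-0.012,0,0,0,-1,0,0,0,0,0,0,-1,0,0,0,0,0,0]}}

```text
time_s: 39.87
ee_pos: [0.586, 0.0227, 0.0735]
ee_rot: [0.665, 0.746, 0.0, 0.0]
force: [-0.1, 0.0, -3.2]
finger_gap: 0.701
grasp_force: 62.4
```

Emit:
{"method": "arm_command", "body": {"rows": [-1,0,0,-0.003,0,0,0,-1,0,0,-0.002,0,0,0,-1,0,0,-0.001,0,0,0,-1,0,0,-0.001,0,0,0,-1,0,0,0,0,0,0,-1,0,0,0,0,0,0]}}

```text
time_s: 40.37
ee_pos: [0.5862, 0.0231, 0.0668]
ee_rot: [0.665, 0.747, 0.001, 0.0]
force: [-2.2, 0.9, 8.3]
finger_gap: 0.702
grasp_force: 63.7
```

Emit:
{"method": "arm_command", "body": {"rows": [-1,0,0,0,0,0,0,1,0,0,0,0,0,0,1,0,0,0,0,0,0,1,0,0,0,0,0,0,1,0,0,0,0,0,0,1,0,0,0,0,0,0]}}

```text
time_s: 40.87
ee_pos: [0.5858, 0.023, 0.0658]
ee_rot: [0.665, 0.747, 0.0, 0.0]
force: [0.0, -0.4, 0.1]
finger_gap: 0.997
grasp_force: 0.0
```

Emit:
{"method": "arm_command", "body": {"rows": [1,0,0,0.03,0,0,0,1,0,0,0.035,0,0,0,1,0,0,0.035,0,0,0,1,0,0,0.02,0,0,0,1,0,-0.02,0,0,0,0,1,0,-0.036,0,0,0,0,1,0,-0.036,0,0,0,0,1,0,-0.036,0,0,0,0]}}

```text
time_s: 41.53
ee_pos: [0.5856, -0.1062, 0.186]
ee_rot: [0.665, 0.747, 0.0, 0.0]
force: [0.3, 0.3, 0.2]
finger_gap: 0.999
grasp_force: 0.0
```

Emit:
{"method": "arm_command", "body": {"rows": [1,0.003,-0.036,0,0,0,0,1,0.003,-0.036,0,0,0,0,1,0.003,-0.036,0,0,0,0,1,0.003,-0.036,0,0,0,0,1,0.003,-0.036,0,0,0,0,1,0,-0.036,0,0,0,0,1,0,0,0,0,0,0,1,0,0,0,0,0,0]}}

```text
time_s: 42.2
ee_pos: [0.5996, -0.3237, 0.1855]
ee_rot: [0.667, 0.745, -0.001, 0.0]
force: [0.8, 1.3, 0.4]
finger_gap: 1.001
grasp_force: 0.0
```

Emit:
{"method": "arm_command", "body": {"rows": [1,0.001,-0.002,-0.03,0,0,0,1,0,0,-0.035,0,0,0,1,0,0,-0.03,0,0,0,1,0,0,-0.02,0,0,0,1,0,0,-0.014,0,0,0,1,0,0,0,0,0,0,1,0,0,0,0,0,0]}}

```text
time_s: 42.78
ee_pos: [0.602, -0.3226, 0.0572]
ee_rot: [0.665, 0.747, -0.0, -0.0]
force: [0.7, 0.0, 0.5]
finger_gap: 1.003
grasp_force: 0.0
```

Emit:
{"method": "arm_command", "body": {"rows": [-1,0,0,0,0,0,0,-1,0,0,0,0,0,0,-1,0,0,0,0,0,0,-1,0,0,0,0,0,0,-1,0,0,0,0,0,0,-1,0,0,0,0,0,0], "grip_force": 45}}

```text
time_s: 43.28
ee_pos: [0.6022, -0.3234, 0.0585]
ee_rot: [0.665, 0.747, 0.0, 0.001]
force: [-3.5, 2.0, 10.7]
finger_gap: 0.64
grasp_force: 44.8
```

Emit:
{"method": "arm_command", "body": {"rows": [-1,0,0,0.02,0,0,0,-1,0,0,0.04,0,0,0,-1,0,0,0.04,0,0,0,-1,0,0.02,0,0,0,0,-1,-0.0015,0.036,0,0,0,0,-1,-0.0015,0.036,0,0,0,0,-1,-0.0015,0.036,0,0,0,0,-1,-0.0015,0.036,0,0,0,0]}}

```text
time_s: 43.95
ee_pos: [0.5954, -0.1574, 0.1574]
ee_rot: [0.665, 0.746, 0.0, 0.0]
force: [1.1, 0.1, -2.2]
finger_gap: 0.641
grasp_force: 47.5
```

Emit:
{"method": "arm_command", "body": {"rows": [-1,-0.0015,0.036,0,0,0,0,-1,-0.001,0.036,0,0,0,0,-1,0,0.02,0,0,0,0,-1,0,0,0,0,0,0,-1,0,0,-0.03,0,0,0,-1,0,0,-0.03,0,0,0,-1,0,0,-0.02,0,0,0,-1,0,0,-0.012,0,0,0]}}

```text
time_s: 44.62
ee_pos: [0.5923, -0.0671, 0.063]
ee_rot: [0.665, 0.746, -0.001, -0.001]
force: [0.6, 0.2, -2.4]
finger_gap: 0.643
grasp_force: 47.5
```

Emit:
{"method": "arm_command", "body": {"rows": [-1,0,0,-0.003,0,0,0,-1,0,0,0,0,0,0,-1,0,0,0,0,0,0]}}

```text
time_s: 44.87
ee_pos: [0.5939, -0.0674, 0.063]
ee_rot: [0.665, 0.746, 0.0, 0.001]
force: [-0.5, -0.4, -2.5]
finger_gap: 0.636
grasp_force: 47.5
```

Emit:
{"method": "arm_command", "body": {"rows": [-1,0,0,-0.002,0,0,0,-1,0,0,-0.002,0,0,0,-1,0,0,-0.001,0,0,0,-1,0,0,0,0,0,0,-1,0,0,0,0,0,0]}}

```text
time_s: 45.28
ee_pos: [0.5939, -0.0671, 0.0584]
ee_rot: [0.665, 0.747, 0.001, 0.0]
force: [-7.1, 0.8, 18.8]
finger_gap: 0.64
grasp_force: 49.1
```

Emit:
{"method": "arm_command", "body": {"rows": [-1,0,0,0,0,0,0,1,0,0,0,0,0,0,1,0,0,0,0,0,0,1,0,0,0,0,0,0,1,0,0,0,0,0,0,1,0,0,0,0,0,0]}}

```text
time_s: 45.78
ee_pos: [0.5933, -0.067, 0.0568]
ee_rot: [0.665, 0.747, -0.0, 0.0]
force: [-0.3, 0.5, -0.2]
finger_gap: 1.0
grasp_force: 0.0
```

Emit:
{"method": "arm_command", "body": {"rows": [1,0,0,0.03,0,0,0,1,0,0,0.035,0,0,0,1,0,0,0.035,0,0,0,1,0,0,0.03,0,0,0,1,-0.02,-0.03,0,0,0,0,1,-0.02,-0.036,0,0,0,0,1,-0.02,-0.036,0,0,0,0,1,-0.02,-0.036,0,0,0,0]}}

```text
time_s: 46.45
ee_pos: [0.5122, -0.2062, 0.187]
ee_rot: [0.665, 0.747, 0.0, 0.0]
force: [0.8, -0.8, -0.0]
finger_gap: 1.002
grasp_force: 0.0
```

Emit:
{"method": "arm_command", "body": {"rows": [1,-0.02,-0.036,0,0,0,0,1,-0.02,-0.036,0,0,0,0,1,0,-0.036,0,0,0,0,1,0,0,0,0,0,0,1,0,0,0,0,0,0]}}

```text
time_s: 46.87
ee_pos: [0.4723, -0.3152, 0.1868]
ee_rot: [0.667, 0.745, -0.0, 0.0]
force: [0.6, 1.1, -0.5]
finger_gap: 0.997
grasp_force: 0.0
```

```bash
python3 - <<'E'
from h import *
st=monitor.get_state(); print(st['ee_pos'],st['force'])
for c in ('top','scene'):
  s=snap(c,c+'10.png'); d0=cv2.absdiff(cv2.imread('pics/%s0.png'%c),cv2.imread('pics/%s10.png'%c)).max(2)
  for n in('slim_bottle','small_weight','amber_jar','square_bottle'): print(c,n,[(round(d['score'],2),unproj(s,d['at'],.004).round(3)[:2]) for d in place_of(n,c)[:3]])
A=[cv2.resize(cv2.imread('pics/top%d.png'%i)[150:275,220:400],(540,375)) for i in(0,10)]
b=cv2.resize(cv2.imread('pics/scene10.png')[130:330,280:520],(450,375))
cv2.imwrite('pics/m10.png',cv2.resize(np.hstack([np.vstack(A),np.vstack([b,b*0])]),(792,600)))
E
```

```text
[ 0.47228888 -0.3151728   0.18680323] [ 0.55055872  1.06703385 -0.47571631]
top slim_bottle [(0.91, array([0.565, 0.112]))]
top small_weight [(0.69, array([0.636, 0.075]))]
top amber_jar [(0.64, array([0.581, 0.024])), (0.25, array([0.645, 0.076]))]
top square_bottle [(0.73, array([0.811, 0.059])), (0.64, array([ 0.589, -0.079])), (0.59, array([ 0.425, -0.018]))]
scene slim_bottle [(0.8, array([0.566, 0.111])), (0.71, array([0.496, 0.311]))]
scene small_weight [(0.76, array([0.629, 0.073]))]
scene amber_jar [(0.9, array([0.586, 0.03 ])), (0.37, array([0.491, 0.313]))]
scene square_bottle [(0.81, array([0.821, 0.06 ])), (0.58, array([ 0.59 , -0.083]))]
```

View pics/m10.png

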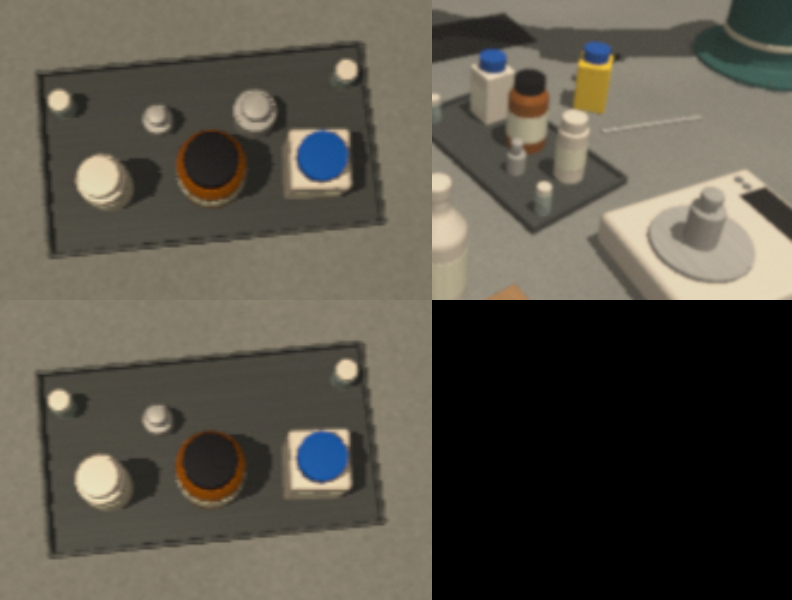

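The before and after top views match to within about a pixel: slim cap at (102,176), then (102,476); jar cap at (211,160), then (211,460); blue cap at (322,157), then (322,457). The weight stands upright on the pan at (705,225), and the arm is clear of everything.

```bash
python3 -c "
from h import *
print(ticket.hand_in())"
```

```text
the job is handed in; nothing more can be done
None
```

The job is handed in, its verdict not shown to me: the large weight stands upright and released on the middle of the pan, all three containers are back on their original spots (top views match to about a pixel), and the small weight was not moved.

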